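# Set up a video zoom microscope: load the specimen carrier and click the zoom ring to four

### The job

Set up the video microscope for inspection: zero its click-stop zoom ring by swinging the lever right back to the low stop, then turn it up by exactly four clicks and leave it sitting in the fourth click. Also slide the specimen carrier along the plate, between the guide rails and under the lens, fully home against its end stop; either job may come first. Do not knock the lens, camera or stand, and leave the other things on the plate standing where they are.

Things in the scene. Friction and masses are not known exactly. Their poses are not given: they have to be found in the camera images.
- zoom (a joint): Zoom ring's angle (rad) about its vertical axis. 0 = low stop (hard stop, click 0); grows anticlockwise seen from above; 2.618 = high stop (click 10). Clicks every 0.2618 rad: a sprung detent draws it to the nearest click from up to half a click away and holds it; 0.25 N m (2.3 N at the lever) takes it over to the next. Starts in one of clicks 6 to 10.
- zoom_axis (a point): Point on the axis of the zoom ring (aluminium collar with black ribs round the upright lens barrel, 68 mm across, 30 mm high) at lever height: 131 mm above the dark mounting plate, 143 mm above the table. Fixed. Axes of the plate: x towards the stand's post (robot on the -x side), y along the rails to the end stop, z up. Plate: x +-200, y -350 to +270 mm, 12 mm thick, fixed.
- zoom_lever (a point): Point on the ring's lever 108 mm from the axis, turns with the ring. Level radial steel rod, 8 mm thick, with an aluminium grip 15 mm thick from 87 to 130 mm out; push it from either side or pinch from above. It points 105 degrees + ring angle, anticlockwise from zoom_axis x: at the low stop towards the end-stop side, at the start over the loading side, in the way of a gripper there.
- ring_light (a point): Centre of the underside of the ring light, the low overhead part under the lens: 80 mm across, 48 mm above the table (36 mm above the plate). Above it on the same axis, in mm above the table: barrel to 56 mm across up to 128, zoom ring 128 to 158, barrel 50 mm across to 188, white clamp 68 mm across to 212, camera 44 mm square to 290.
- post_top (a point): Top of the stand's steel post, 28 mm thick, 375 mm above the table, 145 mm beyond the lens axis (+x of zoom_axis). On it a white focus block, x +115 to +167, y +-28 mm, 172 to 258 mm up, with a black knob 42 mm across on either side out to y +-62 mm; a white arm 30 mm wide, 189 to 211 mm up, joins it to the lens clamp. Do not knock stand, lens or camera.
- carrier_center (a point): Centre of the loose specimen carrier, 18 mm above the plate it lies on. Aluminium plate 90 mm wide (x), 180 mm long (y, front end +90), 12 mm thick; across its rear end an upright flange 90 mm wide, 8 mm thick (y -90 to -82), 36 mm high in all. Round specimen 40 mm across clamped at y +15, top 26 mm up. 0.3 to 0.65 kg. Lies before the rails' mouth, not quite straight.
- carrier_home (a point): Where carrier_center is when the carrier is fully home against the end stop: 15 mm short of the lens axis on the loading (-y) side, 30 mm above the table, axes as zoom_axis. Fixed. The end stop, an aluminium bar 14 mm high, has its face at y +90 mm from here.
- rail_mouth (a point): Middle of the gap at the loading end of the straight guide rails, on the plate's top, 60 mm on the -y side of the lens axis. Two aluminium rails 12 mm wide, 10 mm high, inner faces 47 mm either side of the centre line (2 mm play a side), run from here to the end stop; before it they flare out at 25 degrees for 50 mm (to 70 mm either side).
- cleaner_center (a point): Centre of a white closed bottle standing on the plate, 54 mm across, 135 mm high, 300 g. Leave it alone.
- objective_center (a point): Centre of a spare steel objective lens standing on the plate, 48 mm across, 78 mm high, 280 g. Leave it alone.
- blower_center (a point): Centre of a grey rubber air blower standing on the plate, bulb 66 mm across with a thin nozzle pointing up, 120 mm high, 150 g. Leave it alone.
- head: The fixed stand, lens, ring light and camera; origin on the lens axis at the table's height, axes as zoom_axis. Do not knock it.
- carrier: The same specimen carrier; origin at the centre of its underside.
There are look-alikes about, which are no part of the job. Of the things like the carrier, leave any that is purple, turquoise or yellow; of the rest the larger one is meant.

How it is judged:
On the way:
1. the zoom lever is back on its low stop (value of joint zoom below 0.07 rad), for 0.1 s.
At the end, for the whole second after the job is handed in: After having been on its low stop, the zoom ring rests in click 4 (1.047 rad, within 0.08 rad), still; the carrier lies flat and still between the rails, within 4 mm of its home against the end stop, within 5 mm sideways and 0.06 rad of straight (value of joint zoom between 0.9672 and 1.1272 rad and y of carrier_center in the frame of carrier_home between -0.004 and 0.004 m and x of carrier_center in the frame of carrier_home between -0.005 and 0.005 m and z of carrier_center in the frame of carrier_home between -0.003 and 0.003 m and angle between the y axis of carrier_center and the y axis of carrier_home, either way round below 0.06 rad and linear speed of carrier below 0.01 m/s and velocity of joint zoom between -0.05 and 0.05 rad/s); the robot touches nothing.
It fails at once if the robot knocks the lens, camera or stand (more than 8 N) (contact force between any of the fingers, the arm and head above 8 N).
It fails at once if the bottle is pushed away or knocked over (distance of cleaner_center from where it was at the start of the episode above 0.02 m or angle between cleaner_center's own z axis and vertical above 0.35 rad).
It fails at once if the spare objective is pushed away or knocked over (distance of objective_center from where it was at the start of the episode above 0.02 m or angle between objective_center's own z axis and vertical above 0.35 rad).
It fails at once if the air blower is pushed away or knocked over (distance of blower_center from where it was at the start of the episode above 0.02 m or angle between blower_center's own z axis and vertical above 0.35 rad).
It also fails if it takes over 72 s, if anything falls off the work surface, if the arm or the gripper's body presses on something with over 40 N, if the wrist force passes 120 N, or if a joint passes its speed limit or range.

### The arm

A 6-joint arm with a two-finger parallel gripper is mounted at the origin on the work surface. World frame = base frame: x ahead of the robot, y to its left, z up, the work surface at z = 0. Lengths are in m, angles in rad, forces in N, time in s.
With the tool pointing down it reaches from about 0.375 to 0.925 m from the base axis. Payload 5.7 kg.
Tool frame: the origin (TCP) lies midway between the tips of the shut fingers; the grasp point (between the pads) lies 19 mm behind it; z points along the fingers, y is the direction in which the jaws open and shut (so a half turn about z gives the same grasp; the last joint's range is limited). The gripper opens to 85 mm and grips with 20 to 120 N. Pads are 22 mm wide; open, the fingers measure 114 mm over their backs; the gripper's body (76 mm by 85 mm) begins 54 mm behind the grasp point. The pads swing forward as they close: fully open they stand 13 mm farther back than shut.
Start: joints at [-1.357, 0.359, 1.51, -0, 1.272, -0.115], TCP at [0.194, -0.568, 0.231] pointing down, gripper open.
Joint ranges: [-2.97, 2.97], [-1.01, 2.36], [0.21, 2.38], [-0.96, 4.11], [0.2, 2.71], [-2.98, 2.98]. Speed limits (rad/s): [2.39, 2.39, 3.14, 3.14, 3.14, 3.14].

### API

Orientations are given as [roll, pitch, yaw] about the fixed x, y, z axes, in that order (R = Rz(yaw) Ry(pitch) Rx(roll)).
In Python, from workcell import env gives the robot as it stands.
- The arm moves only by the tool jog_arm, never from a script. Its argument "moves" is a list that holds one entry, the list of rows, each a list of 7 numbers: the shift along the tool's x, y, z in mm, then the turn, a rotation vector about the tool's x, y, z in degrees, then the closure, from -1 (fully open) to 1 (shut), so that 0 is half open. A call has 1 to 20 rows; each row is the pose to reach, as a shift and turn from the pose measured when the call began, along the tool's axes at that moment; what a row does not reach only later rows make up. A row lasts 1/10 s, in which the tool goes at most 50 mm and 8.59 degrees, less where a joint would pass 70% of its speed; a pose out of reach is approached as far as the arm can. A call with a gripper value outside its range is refused whole. The fingers move at their own pace and stop on an object; "squeeze" is the grip in N (left out, the last holds). Time passes only in rows, so rows that repeat a pose let the fingers close. It gives the time, the measured TCP pose, the force and the opening at its end, in the units of the state.
- env.state(): the state, without advancing time (a new reading comes with each control period).
- env.grab_frame(name): name is "scene" or "side" or "wrist"; returns a dict with "image" (400x640x3 uint8, red, green, blue), "z_map" (400x640 float32, m along the optical axis (not along the pixel's ray), 0 where there is no reading), "K" (3x3 intrinsics, pixels), "dist" ([k1, k2, p1, p2, k3] as OpenCV has them; the pictures are not rectified), "T" (4x4, takes a point from camera to world coordinates). Camera axes: x right, y up, looking along -z (the intrinsics and any distortion apply to the point x, -y, -z); pixel columns grow to the right and rows downward; lengths in m; the calibration is good to about 2 mm. A picture is of the moment at which its call begins.
- env.job_done(): hands the job in, once; it reports no verdict.
The state is a dict: "clock": time; "joint_pos": joint angles; "joint_vel": joint speeds; "joint_torque": joint torques, N m; "tool_pos": TCP position; "ee_rot": TCP orientation; "contact_force": force on the tool from outside, world axes, zero at the start; "moment": the same for the moment, N m; "width": finger opening in m.
Only numpy, scipy, OpenCV 4.12 (cv2) and the standard library are available. Lean on these libraries where they do the work, as an engineer would, in place of code of your own. Each camera call takes 0.05 s, during which the arm holds its last target.

## Working session

There is one attempt and no reset: what is moved stays moved. The work goes in short steps, Python scripts to look and compute and a tool call to move; the robot and the scene stay as the last step left them, time stands still between calls to the robot, and variables do not carry over. Pictures are saved under pics/ and viewed, and the job is handed in when it is done.

Besides the shell and the picture viewer there is one more tool, called as name(argument=value, ...) on one line, values as JSON. jog_arm: Moves the arm, as the interface text tells. Its arguments: {"type":"object","properties":{"moves":{"type":"array"},"squeeze":{"type":"number"}},"required":["moves"]}

```bash
mkdir -p pics; ls; cat > h.py <<'E'
from workcell import env
import numpy as np, cv2
def save(n,name):
    f=env.grab_frame(n); cv2.imwrite(f'pics/{name}.png',cv2.cvtColor(f['image'],cv2.COLOR_RGB2BGR)); np.savez(f'pics/{name}.npz',**f); return f
def load(name): return dict(np.load(f'pics/{name}.npz'))
def ray(f,u,v):
    p=cv2.undistortPoints(np.array([[[u,v]]],float),f['K'],f['dist'])[0,0]
    return np.array([p[0],-p[1],-1.])
def pix(f,u,v,z=None):
    d=ray(f,u,v);T=f['T']
    if z is None: s=float(f['z_map'][int(v),int(u)])
    else: s=(z-T[2,3])/(T[:3,:3]@d)[2]
    return T[:3,:3]@(d*s)+T[:3,3]
E
python3 - <<'E'
from h import *
for n in ['scene','side','wrist']:
    f=save(n,n+'0'); print(n,f['T'].round(3).tolist())
print(env.state())
E
```

```text
pics
scene [[-0.832, -0.324, 0.45, 1.047], [0.554, -0.519, 0.651, 0.716], [0.023, 0.791, 0.611, 0.947], [0.0, 0.0, 0.0, 1.0]]
side [[-0.869, 0.257, -0.422, -0.066], [-0.494, -0.456, 0.74, 0.974], [-0.003, 0.852, 0.524, 0.963], [0.0, 0.0, 0.0, 1.0]]
wrist [[0.323, 0.896, 0.305, 0.273], [-0.946, 0.306, 0.103, -0.541], [-0.001, -0.322, 0.947, 0.373], [0.0, 0.0, 0.0, 1.0]]
{'clock': 0.15, 'joint_pos': array([-1.35707119e+00,  3.59378205e-01,  1.51117445e+00,  8.68895319e-06,
        1.27248336e+00, -1.15083018e-01]), 'joint_vel': array([-1.59942894e-03, -1.44055115e-03, -3.17898696e-03,  1.54721477e-03,
        3.12860719e-05, -9.74111375e-04]), 'joint_torque': array([-5.79412645e-04, -5.28028536e+01, -2.78931051e+01, -3.17306412e-04,
        8.27883108e-03, -1.00498144e-05]), 'tool_pos': array([ 0.19364517, -0.56735118,  0.23062723]), 'ee_rot': array([-3.14015980e+00, -1.73985661e-04,  3.28805473e-01]), 'contact_force': array([-0.42738283,  1.31357353, -0.27517909]), 'moment': array([0.02476317, 0.01547563, 0.04546355]), 'width': 0.08512390587513996}
```

View pics/scene0.png

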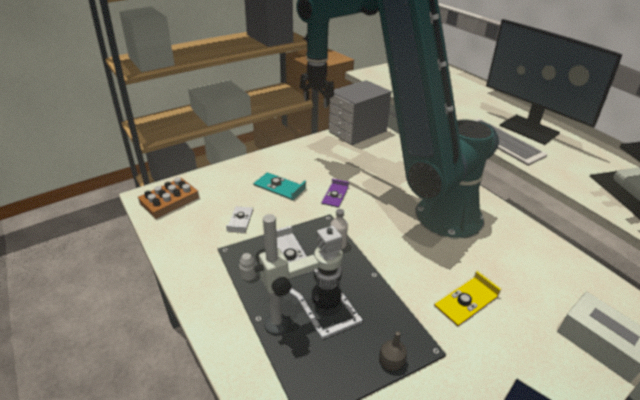

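View pics/side0.png

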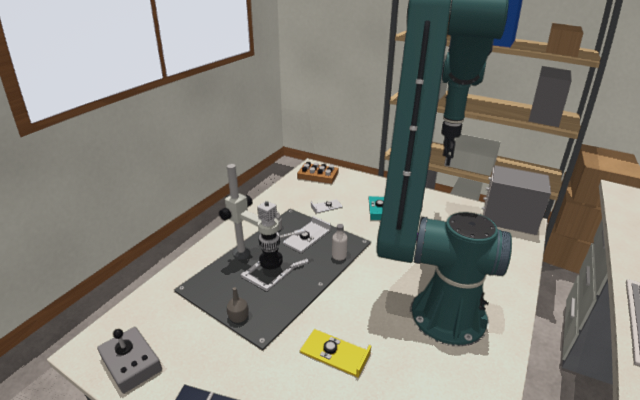

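View pics/wrist0.png

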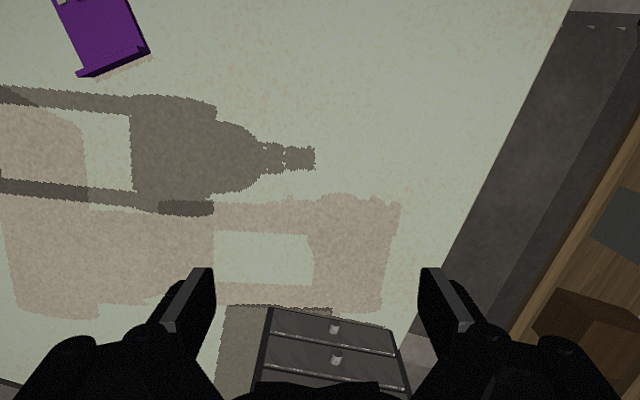

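```bash
python3 - <<'E'
import cv2
a=cv2.imread('pics/scene0.png')[190:400,200:460]; cv2.imwrite('pics/s0c.png',cv2.resize(a,None,fx=3,fy=2.85,interpolation=cv2.INTER_CUBIC))
a=cv2.imread('pics/side0.png')[150:350,170:390]; cv2.imwrite('pics/d0c.png',cv2.resize(a,None,fx=3,fy=3,interpolation=cv2.INTER_CUBIC))
E
```

```text
(no output)
```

View pics/s0c.png

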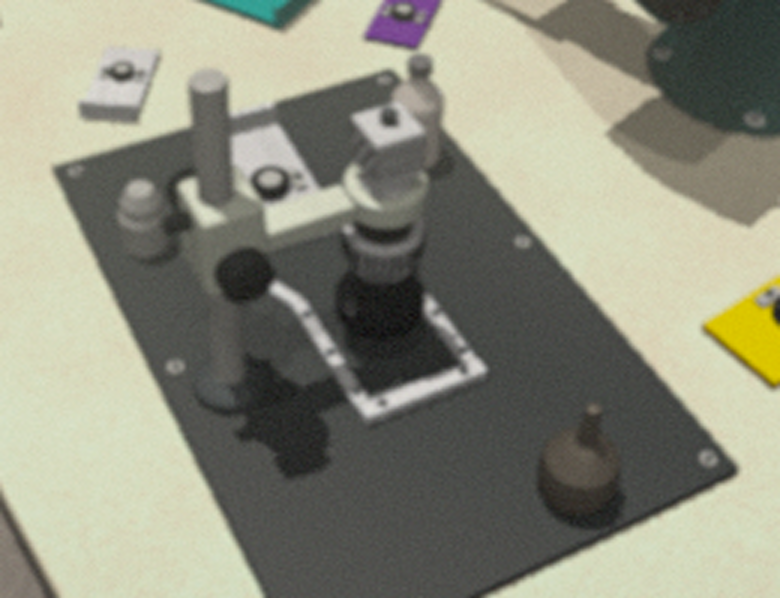

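View pics/d0c.png

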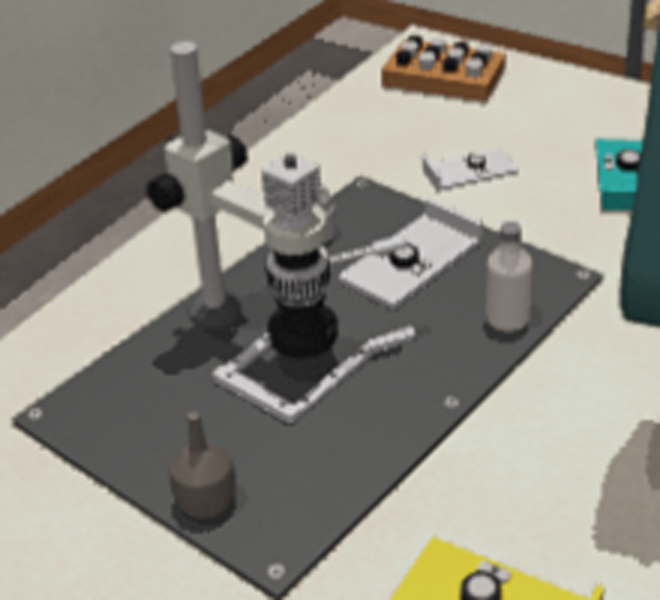

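```bash
python3 - <<'E'
from h import *
f=load('side0')
def q(name,x,y,z=None):
    u,v=170+x/3,150+y/3; print(name,pix(f,u,v,z).round(4), pix(f,u,v).round(4))
for n,x,y,z in [('c1',15,423,.012),('c2',278,598,.012),('c3',602,278,.012),('c4',360,180,.012),('post',184,47,.375),('stopL',216,378,.026),('stopR',292,416,.026),('camtop',290,165,.29),('carrier FL',340,275,.024),('FR',392,303,.024),('flangetop L',427,210,.048),('flangetop R',480,238,.048),('RR',478,240,.024),('spec',405,252,.038),('lever',405,240,.143),('lever root',330,258,.143),('bottle top',511,230,.147),('blower',195,415,.132)]: q(n,x,y,z)
f=load('scene0')
def q(name,x,y,z=None):
    u,v=200+x/3,190+y/2.85; print(name,pix(f,u,v,z).round(4), pix(f,u,v).round(4))
for n,x,y,z in [('c4',55,168,.012),('c3',395,70,.012),('c2',735,470,.012),('post',208,80,.375),('camtop',390,120,.29),('stop',370,412,.026),('stop',485,368,.026),('spec',272,180,.038),('bottle',420,65,.147),('objtop',140,190,.09),('blower',592,410,.132)]: q(n,x,y,z)
E
```

```text
c1 [0.8127 0.3511 0.012 ] [0.8166 0.3483 0.0078]
c2 [0.4262 0.3953 0.012 ] [0.4293 0.3917 0.006 ]
c3 [ 0.3548 -0.2103  0.012 ] [ 0.3561 -0.2138  0.0091]
c4 [ 0.7439 -0.2533  0.012 ] [ 0.7441 -0.2536  0.0118]
post [0.7374 0.087  0.375 ] [0.7429 0.081  0.371 ]
stopL [0.6545 0.1915 0.026 ] [0.6621 0.1832 0.0161]
stopR [0.5453 0.1988 0.026 ] [0.5486 0.1946 0.0209]
camtop [0.5849 0.1168 0.29  ] [0.5914 0.1083 0.2833]
carrier FL [ 0.6385 -0.04    0.024 ] [ 0.6495 -0.0558  0.0093]
FR [ 0.5529 -0.0242  0.024 ] [ 0.5545 -0.0267  0.0216]
flangetop L [ 0.5974 -0.1887  0.048 ] [ 0.6096 -0.2099  0.0313]
flangetop R [ 0.5073 -0.1668  0.048 ] [ 0.5234 -0.1989  0.0223]
RR [ 0.5226 -0.1915  0.024 ] [ 0.5226 -0.1915  0.024 ]
spec [ 0.5824 -0.1057  0.038 ] [ 0.5834 -0.1074  0.0366]
lever [ 0.5204 -0.003   0.143 ] [ 0.6027 -0.14    0.028 ]
lever root [0.5759 0.0678 0.143 ] [0.5716 0.0739 0.1485]
bottle top [ 0.4215 -0.0748  0.147 ] [ 0.4233 -0.0788  0.1439]
blower [0.558  0.3322 0.132 ] [0.5602 0.33   0.1291]
c4 [ 0.7535 -0.2603  0.012 ] [ 0.7536 -0.2601  0.0122]
c3 [ 0.3581 -0.2129  0.012 ] [ 0.348  -0.2267 -0.0018]
c2 [0.4356 0.3943 0.012 ] [0.4349 0.3939 0.0109]
post [0.7413 0.0888 0.375 ] [0.7413 0.089  0.3751]
camtop [0.6026 0.1136 0.29  ] [0.5989 0.1086 0.2845]
stop [0.6603 0.1845 0.026 ] [0.66   0.1842 0.0255]
stop [0.5494 0.1989 0.026 ] [0.5501 0.1996 0.0272]
spec [ 0.5857 -0.1017  0.038 ] [ 0.5849 -0.1032  0.0364]
bottle [ 0.4321 -0.0725  0.147 ] [ 0.4311 -0.0738  0.1457]
objtop [ 0.7232 -0.1081  0.09  ] [ 0.722  -0.111   0.0869]
blower [0.5645 0.3352 0.132 ] [0.5622 0.3334 0.1281]
```

```bash
cat >> h.py <<'E'
from scipy.spatial.transform import Rotation as Ro
def rows(targets,clo):
    """targets: list of (x,y,z,yaw_deg) world, tool down"""
    s=env.state(); p=s['tool_pos']; R=Ro.from_euler('xyz',s['ee_rot']).as_matrix()
    out=[]
    for x,y,z,yw in targets:
        Rt=Ro.from_euler('xyz',[np.pi,0,np.deg2rad(yw)]).as_matrix()
        d=R.T@(np.array([x,y,z])-p)*1000; w=np.rad2deg(Ro.from_matrix(R.T@Rt).as_rotvec())
        if abs(w[2])>150: print('WARN big')
        out.append([round(float(v),1) for v in d]+[round(float(v),1) for v in w]+[clo])
    print('['+',\n'.join(str(r) for r in out)+']')
def line(a,b,n,hold=0):
    a=np.array(a,float);b=np.array(b,float)
    return [tuple(a+(b-a)*(i+1)/n) for i in range(n)]+[tuple(b)]*hold
def cur():
    s=env.state(); return (*s['tool_pos'],float(np.rad2deg(s['ee_rot'][2])))
E
python3 - <<'E'
from h import *
c=cur(); print(c)
rows(line(c,(.539,-.087,.36,c[3]+120),16,2),0)
E
```

```text
(np.float64(0.19364516620611336), np.float64(-0.5673511795474526), np.float64(0.230627233786933), 18.839165899301282)
[[30.1, -21.5, -8.0, -0.1, -0.0, -7.5, 0],
[60.2, -42.9, -16.1, -0.1, -0.0, -15.0, 0],
[90.4, -64.4, -24.1, -0.1, -0.0, -22.5, 0],
[120.5, -85.8, -32.2, -0.1, -0.0, -30.0, 0],
[150.6, -107.3, -40.2, -0.1, -0.0, -37.5, 0],
[180.7, -128.7, -48.3, -0.1, -0.0, -45.0, 0],
[210.9, -150.2, -56.3, -0.1, -0.0, -52.5, 0],
[241.0, -171.6, -64.4, -0.1, -0.1, -60.0, 0],
[271.1, -193.1, -72.4, -0.1, -0.1, -67.5, 0],
[301.2, -214.6, -80.5, -0.1, -0.1, -75.0, 0],
[331.4, -236.0, -88.5, -0.1, -0.1, -82.5, 0],
[361.5, -257.5, -96.6, -0.1, -0.1, -90.0, 0],
[391.6, -278.9, -104.6, -0.1, -0.1, -97.5, 0],
[421.7, -300.4, -112.7, -0.0, -0.1, -105.0, 0],
[451.9, -321.8, -120.7, -0.0, -0.1, -112.5, 0],
[482.0, -343.3, -128.8, -0.0, -0.1, -120.0, 0],
[482.0, -343.3, -128.8, -0.0, -0.1, -120.0, 0],
[482.0, -343.3, -128.8, -0.0, -0.1, -120.0, 0]]
```

jog_arm(moves=[[[30, -21, -16, 0, 0, -7.5, -1], [60, -43, -32, 0, 0, -15, -1], [90, -64, -48, 0, 0, -22.5, -1], [120, -86, -64, 0, 0, -30, -1], [150, -107, -80, 0, 0, -37.5, -1], [180, -129, -96, 0, 0, -45, -1], [210, -150, -112, 0, 0, -52.5, -1], [241, -172, -129, 0, 0, -60, -1], [271, -193, -129, 0, 0, -67.5, -1], [301, -215, -129, 0, 0, -75, -1], [331, -236, -129, 0, 0, -82.5, -1], [361, -257, -129, 0, 0, -90, -1], [392, -279, -129, 0, 0, -97.5, -1], [422, -300, -129, 0, 0, -105, -1], [452, -322, -129, 0, 0, -112.5, -1], [482, -343, -129, 0, 0, -120, -1], [482, -343, -129, 0, 0, -120, -1], [482, -343, -129, 0, 0, -120, -1]]])

```text
clock: 1.95
tool_pos: [0.539, -0.0867, 0.3597]
ee_rot: [-3.141, -0.002, 2.424]
contact_force: [-0.7, 0.5, 1.0]
width: 0.0852
```

```bash
python3 - <<'E'
from h import *
print(cur()); save('wrist','w1'); print(env.state()['clock'],env.state()['joint_pos'].round(2))
E
```

```text
(np.float64(0.5389539292940214), np.float64(-0.08673698476520679), np.float64(0.3597347953017064), 138.87302507993277)
2.0 [-0.29  0.19  1.43  0.    1.52 -1.14]
```

View pics/w1.png

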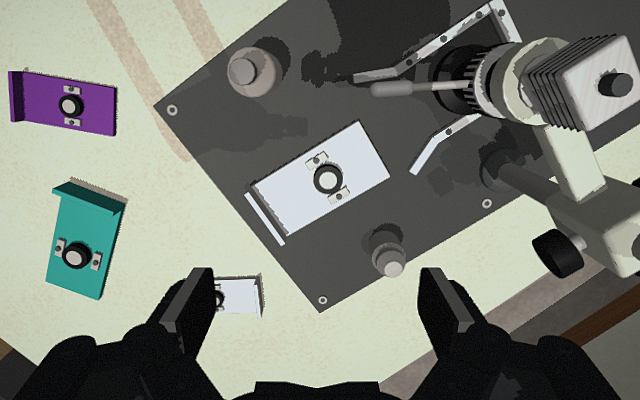

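```bash
python3 - <<'E'
from h import *
f=load('w1')
for n,u,v,z in [('grip tip',372,89,.143),('grip inner',412,87,.143),('rod inner',465,84,.143),('rail flare tip L',356,78,.022),('flare tip R',413,173,.022),('mouth L',400,72,.022),('mouth R',440,135,.022),('bolt1',172,110,.012),('bolt2',322,300,.012),('bolt3',487,204,.012),('corner a',154,104,.012),('corner b',320,312,.012),('car F1',359,121,.024),('car F2',389,178,.024),('car R2',283,235,.024),('flange top a',246,194,.048),('flange top b',283,243,.048),('spec',327,180,.038),('bottle',243,71,.147),('camtop',597,85,.29)]:
    print(n,pix(f,u,v,z).round(4),pix(f,u,v).round(4))
a=cv2.imread('pics/w1.png'); 
cv2.imwrite('pics/w1a.png',cv2.resize(a[100:260,230:430],None,fx=4,fy=3.75,interpolation=cv2.INTER_CUBIC))
cv2.imwrite('pics/w1b.png',cv2.resize(a[0:200,340:640],None,fx=2.6,fy=2.6,interpolation=cv2.INTER_CUBIC))
E
```

```text
grip tip [0.5203 0.0009 0.143 ] [5.198e-01 5.000e-04 1.472e-01]
grip inner [0.5441 0.0313 0.143 ] [0.5431 0.0305 0.148 ]
rod inner [0.5754 0.0722 0.143 ] [0.5743 0.0711 0.1467]
rail flare tip L [0.5107 0.0052 0.022 ] [0.5107 0.0051 0.0223]
flare tip R [ 0.6598 -0.0143  0.022 ] [ 0.6597 -0.0143  0.0222]
mouth L [0.5417 0.0523 0.022 ] [0.5416 0.0521 0.0229]
mouth R [0.6412 0.0446 0.022 ] [0.6412 0.0446 0.0218]
bolt1 [ 0.3799 -0.2057  0.012 ] [ 0.38   -0.2055  0.0126]
bolt2 [ 0.7378 -0.2482  0.012 ] [ 0.7369 -0.2474  0.0138]
bolt3 [0.7733 0.041  0.012 ] [0.7719 0.0406 0.0144]
corner a [ 0.3583 -0.2182  0.012 ] [ 0.3556 -0.2224  0.0009]
corner b [ 0.7531 -0.2657  0.012 ] [ 0.7537 -0.2662  0.0109]
car F1 [ 0.5551 -0.0262  0.024 ] [ 0.557  -0.0261  0.0123]
car F2 [ 0.6429 -0.0438  0.024 ] [ 0.6472 -0.0441  0.0115]
car R2 [ 0.6097 -0.2131  0.024 ] [ 0.6063 -0.2084  0.0364]
flange top a [ 0.5267 -0.2006  0.048 ] [ 0.5268 -0.2011  0.0467]
flange top b [ 0.612  -0.2123  0.048 ] [ 0.6126 -0.213   0.0463]
spec [ 0.5854 -0.1082  0.038 ] [ 0.5852 -0.108   0.0389]
bottle [ 0.4272 -0.0806  0.147 ] [ 0.4271 -0.0807  0.1464]
camtop [0.5863 0.0891 0.29  ] [0.5926 0.0962 0.2777]
```

View pics/w1a.png

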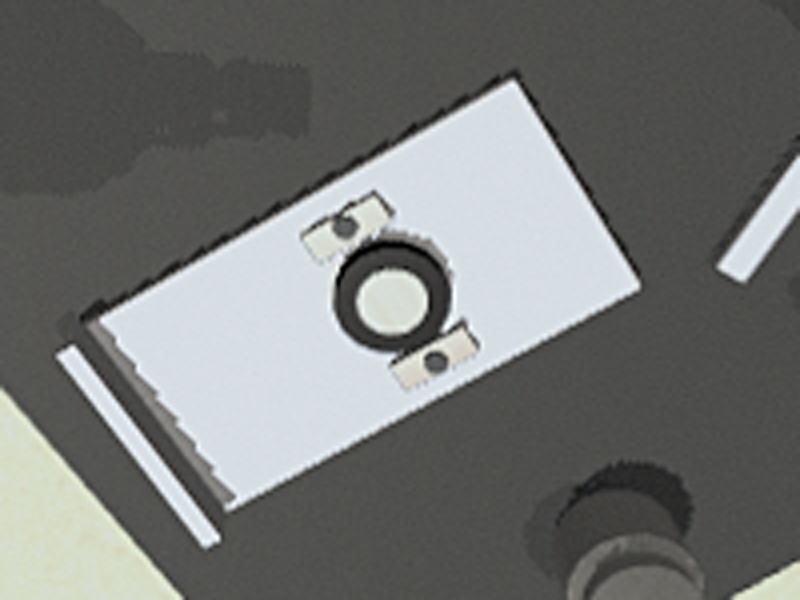

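View pics/w1b.png

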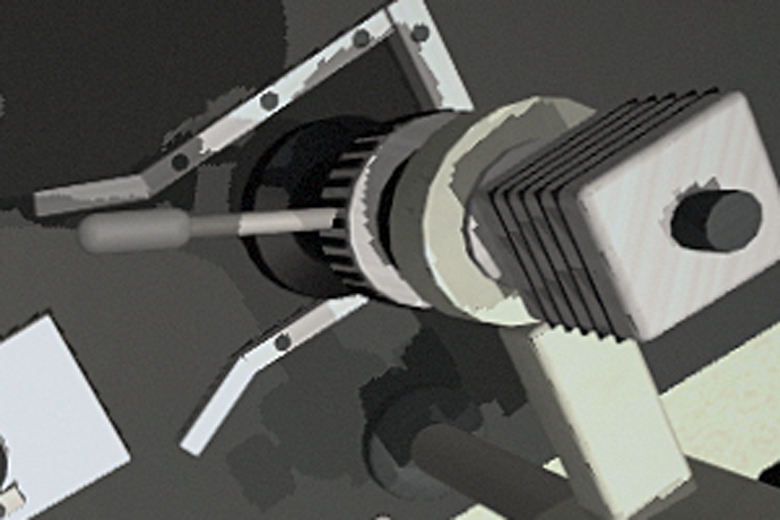

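```bash
python3 - <<'E'
from h import *
c=cur()
rows(line(c,(.533,.0185,.30,233),12,1)+line((.533,.0185,.30,233),(.533,.0185,.126,233),5,2),-1)
E
```

```text
[[6.2, 6.3, 5.0, -0.0, -0.1, -7.9, -1],
[12.3, 12.7, 10.0, 0.0, -0.1, -15.7, -1],
[18.5, 19.0, 15.0, 0.0, -0.1, -23.6, -1],
[24.6, 25.3, 20.0, 0.0, -0.1, -31.4, -1],
[30.8, 31.7, 25.0, 0.0, -0.1, -39.3, -1],
[37.0, 38.0, 30.0, 0.0, -0.1, -47.1, -1],
[43.1, 44.3, 35.0, 0.0, -0.1, -55.0, -1],
[49.3, 50.7, 40.0, 0.0, -0.1, -62.8, -1],
[55.4, 57.0, 45.0, 0.1, -0.1, -70.7, -1],
[61.6, 63.3, 50.0, 0.1, -0.1, -78.5, -1],
[67.7, 69.7, 55.0, 0.1, -0.1, -86.4, -1],
[73.9, 76.0, 60.0, 0.1, -0.1, -94.2, -1],
[73.9, 76.0, 60.0, 0.1, -0.1, -94.2, -1],
[73.8, 76.0, 94.8, 0.1, -0.1, -94.2, -1],
[73.8, 76.0, 129.6, 0.1, -0.1, -94.2, -1],
[73.7, 76.0, 164.4, 0.1, -0.1, -94.2, -1],
[73.7, 76.0, 199.2, 0.1, -0.1, -94.2, -1],
[73.6, 76.0, 234.0, 0.1, -0.1, -94.2, -1],
[73.6, 76.0, 234.0, 0.1, -0.1, -94.2, -1],
[73.6, 76.0, 234.0, 0.1, -0.1, -94.2, -1]]
```

jog_arm(moves=[[[6, 6, 5, 0, 0, -8, -1], [12, 13, 10, 0, 0, -16, -1], [18, 19, 15, 0, 0, -24, -1], [25, 25, 20, 0, 0, -32, -1], [31, 32, 25, 0, 0, -40, -1], [37, 38, 30, 0, 0, -48, -1], [43, 44, 35, 0, 0, -56, -1], [49, 51, 40, 0, 0, -64, -1], [55, 57, 45, 0, 0, -72, -1], [62, 63, 50, 0, 0, -80, -1], [68, 70, 55, 0, 0, -87, -1], [74, 76, 60, 0, 0, -94, -1], [74, 76, 60, 0, 0, -94, -1], [74, 76, 95, 0, 0, -94, -1], [74, 76, 130, 0, 0, -94, -1], [74, 76, 165, 0, 0, -94, -1], [74, 76, 200, 0, 0, -94, -1], [74, 76, 234, 0, 0, -94, -1], [74, 76, 234, 0, 0, -94, -1], [74, 76, 234, 0, 0, -94, -1]]])

```text
clock: 4.0
tool_pos: [0.5325, 0.0178, 0.1264]
ee_rot: [3.139, -0.001, -2.223]
contact_force: [0.1, -0.9, -0.2]
width: 0.0856
```

```bash
python3 - <<'E'
from h import *
print(cur()); save('wrist','w2'); print(env.state()['clock'],env.state()['joint_pos'].round(2))
E
```

```text
(np.float64(0.5325438082549876), np.float64(0.01784501941997021), np.float64(0.12637801695745604), -127.38783478433898)
4.05 [-0.1   0.39  1.77  0.    0.99 -2.59]
```

View pics/w2.png

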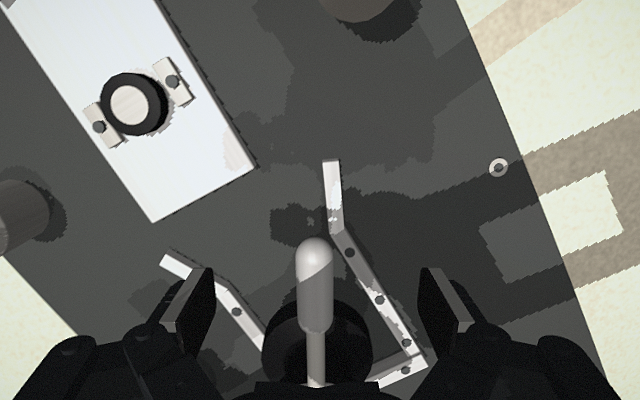

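jog_arm(moves=[[[0, 0, 0, 0, 0, 0, 0.5], [0, 0, 0, 0, 0, 0, 1], [0, 0, 0, 0, 0, 0, 1], [0, 0, 0, 0, 0, 0, 1], [0, 0, 0, 0, 0, 0, 1], [0, 0, 0, 0, 0, 0, 1], [0, 0, 0, 0, 0, 0, 1], [0, 0, 0, 0, 0, 0, 1]]], squeeze=25)

```text
clock: 4.85
tool_pos: [0.5337, 0.0181, 0.1275]
ee_rot: [3.141, 0.001, -2.222]
contact_force: [-0.4, 1.8, 3.8]
width: 0.014
```

```bash
python3 - <<'E'
from h import *
print(cur()); s=env.state();print(s['moment'],s['width'])
# arc: lens axis A from current grasp: radius 108 along yaw
A=np.array([.597,.105]); p=np.array(cur()[:2]); d=p-A; print(np.hypot(*d),np.rad2deg(np.arctan2(d[1],d[0]))%360)
E
```

```text
(np.float64(0.5336794028054282), np.float64(0.018068747857349344), np.float64(0.127516500143417), -127.33763145842097)
[0.20244408 0.13212914 0.14641831] 0.013981998305462864
0.1075478527361951 233.93045987011607
```

```bash
cat >> h.py <<'E'
def arc(A,dphi,n,hold=0):
    c=cur(); p=np.array(c[:2])-A; t=[]
    for i in range(n+hold):
        a=np.deg2rad(dphi*min(i+1,n)/n); q=np.array([[np.cos(a),-np.sin(a)],[np.sin(a),np.cos(a)]])@p+A
        t.append((*q,c[2],c[3]+np.rad2deg(a)))
    return t
E
python3 - <<'E'
from h import *
rows(arc(np.array([.597,.105]),-60,12,2),1)
E
```

```text
[[-0.2, 9.4, 0.0, 0.0, 0.0, 5.0, 1],
[-1.2, 18.7, 0.0, 0.0, 0.0, 10.0, 1],
[-3.0, 27.9, 0.0, 0.0, 0.0, 15.0, 1],
[-5.7, 36.9, 0.0, 0.0, 0.0, 20.0, 1],
[-9.1, 45.7, 0.0, 0.0, 0.0, 25.0, 1],
[-13.2, 54.1, 0.0, 0.0, 0.0, 30.0, 1],
[-18.1, 62.1, 0.0, 0.0, 0.0, 35.0, 1],
[-23.6, 69.7, 0.0, 0.0, 0.0, 40.0, 1],
[-29.8, 76.7, 0.0, 0.0, 0.0, 45.0, 1],
[-36.6, 83.2, 0.1, 0.0, 0.0, 50.0, 1],
[-43.9, 89.1, 0.1, 0.0, 0.0, 55.0, 1],
[-51.7, 94.3, 0.1, 0.0, 0.0, 60.0, 1],
[-51.7, 94.3, 0.1, 0.0, 0.0, 60.0, 1],
[-51.7, 94.3, 0.1, 0.0, 0.0, 60.0, 1]]
```

jog_arm(moves=[[[0, 9.4, 0, 0, 0, 5, 1], [-1, 18.7, 0, 0, 0, 10, 1], [-3, 28, 0, 0, 0, 15, 1], [-5.5, 37, 0, 0, 0, 20, 1], [-9, 45.5, 0, 0, 0, 25, 1], [-13, 54, 0, 0, 0, 30, 1], [-18, 62, 0, 0, 0, 35, 1], [-23.5, 69.5, 0, 0, 0, 40, 1], [-29.5, 76.5, 0, 0, 0, 45, 1], [-36.5, 83, 0, 0, 0, 50, 1], [-44, 89, 0, 0, 0, 55, 1], [-51.5, 94.5, 0, 0, 0, 60, 1], [-51.5, 94.5, 0, 0, 0, 60, 1]]])

```text
clock: 6.15
tool_pos: [0.4924, 0.1165, 0.128]
ee_rot: [3.141, 0.005, 3.012]
contact_force: [4.8, -2.5, -1.6]
width: 0.0139
```

```bash
python3 - <<'E'
from h import *
print(cur()); s=env.state(); print(s['width'],s['contact_force'],s['joint_pos'].round(2))
rows(arc(np.array([.597,.105]),-75,15,2),1)
save('wrist','w3')
E
```

```text
(np.float64(0.4923660065939953), np.float64(0.11649337740648913), np.float64(0.1279752651189391), 172.56284066954075)
0.013870959143135563 [ 4.80865642 -2.47612393 -1.61503886] [ 0.1   0.35  1.83 -0.    0.96 -1.34]
[[-0.2, 9.2, 0.0, 0.1, 0.3, 5.0, 1],
[-1.2, 18.3, 0.0, 0.1, 0.3, 10.0, 1],
[-3.0, 27.3, 0.0, 0.1, 0.3, 15.0, 1],
[-5.6, 36.1, 0.1, 0.1, 0.3, 20.0, 1],
[-9.0, 44.7, 0.1, 0.1, 0.3, 25.0, 1],
[-13.0, 52.9, 0.1, 0.1, 0.3, 30.0, 1],
[-17.8, 60.8, 0.1, 0.1, 0.3, 35.0, 1],
[-23.2, 68.2, 0.2, 0.1, 0.3, 40.0, 1],
[-29.3, 75.0, 0.2, 0.1, 0.3, 45.0, 1],
[-35.9, 81.4, 0.2, 0.2, 0.2, 50.0, 1],
[-43.1, 87.1, 0.3, 0.2, 0.2, 55.0, 1],
[-50.8, 92.2, 0.3, 0.2, 0.2, 60.0, 1],
[-58.8, 96.6, 0.4, 0.2, 0.2, 65.0, 1],
[-67.2, 100.3, 0.4, 0.2, 0.2, 70.0, 1],
[-75.9, 103.2, 0.4, 0.2, 0.2, 75.0, 1],
[-75.9, 103.2, 0.4, 0.2, 0.2, 75.0, 1],
[-75.9, 103.2, 0.4, 0.2, 0.2, 75.0, 1]]
```

View pics/w3.png

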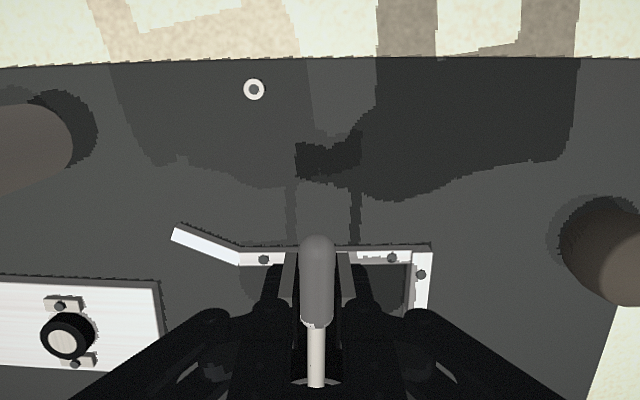

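jog_arm(moves=[[[0, 9, 0, 0, 0, 5, 1], [-1, 18.3, 0, 0, 0, 10, 1], [-3, 27.3, 0, 0, 0, 15, 1], [-5.5, 36, 0, 0, 0, 20, 1], [-9, 44.5, 0, 0, 0, 25, 1], [-13, 53, 0, 0, 0, 30, 1], [-18, 61, 0, 0, 0, 35, 1], [-23, 68, 0, 0, 0, 40, 1], [-29, 75, 0, 0, 0, 45, 1], [-36, 81.5, 0, 0, 0, 50, 1], [-43, 87, 0, 0, 0, 55, 1], [-51, 92, 0, 0, 0, 60, 1], [-59, 96.5, 0, 0, 0, 65, 1], [-67, 100, 0, 0, 0, 70, 1], [-76, 103, 0, 0, 0, 75, 1], [-76, 103, 0, 0, 0, 75, 1], [-76, 103, 0, 0, 0, 75, 1]]])

```text
clock: 7.9
tool_pos: [0.5811, 0.206, 0.1278]
ee_rot: [3.138, 0.005, 1.705]
contact_force: [1.3, -8.3, 0.7]
width: 0.0139
```

```bash
python3 - <<'E'
from h import *
print(cur()); s=env.state(); print(s['width'],s['contact_force'],s['moment'],s['joint_pos'].round(2))
save('wrist','w4');save('side','d4')
a=cv2.imread('pics/d4.png')[150:350,170:390]; cv2.imwrite('pics/d4c.png',cv2.resize(a,None,fx=3,fy=3,interpolation=cv2.INTER_CUBIC))
E
```

```text
(np.float64(0.5811461860954925), np.float64(0.2060496894742392), np.float64(0.12780539900539933), 97.68816884503921)
0.013868262589731156 [ 1.29112713 -8.29689566  0.74410341] [-1.32782776 -0.17270732  0.05981879] [ 0.23  0.49  1.59 -0.01  1.07  0.1 ]
```

View pics/w4.png

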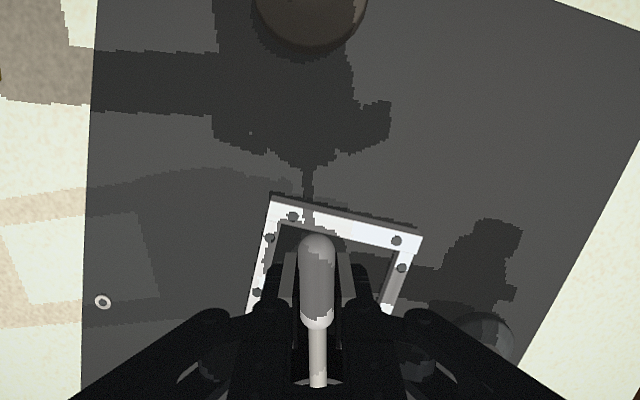

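View pics/d4c.png

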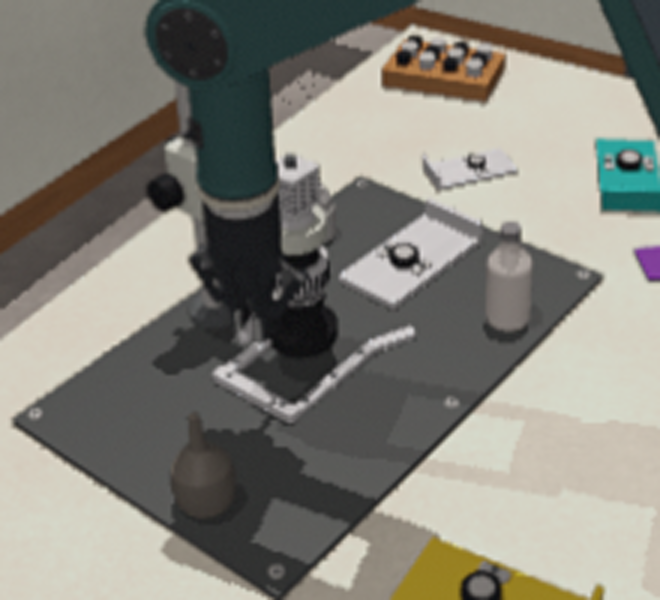

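jog_arm(moves=[[[1.5, 3, 0, 0, 0, 1.5, 1], [2, 6, 0, 0, 0, 3, 1], [2, 8, 0, 0, 0, 4, 1], [2, 8, 0, 0, 0, 4, 1]]])

```text
clock: 8.4
tool_pos: [0.5813, 0.2056, 0.1264]
ee_rot: [-3.131, 0.011, 1.637]
contact_force: [-16.1, -10.1, 14.6]
width: 0.0139
```

```bash
python3 - <<'E'
from h import *
print(cur()); s=env.state(); print(s['width'],s['contact_force'],s['moment'])
E
```

```text
(np.float64(0.5813225189566151), np.float64(0.20564219815757076), np.float64(0.12643444220035543), 93.7896852171416)
0.013932452854909917 [-16.14428523 -10.12727569  14.62796188] [-1.54483214  2.67243724  0.70069073]
```

```bash
python3 - <<'E'
from h import *
P=np.array([[.5337,.0181],[.4924,.1165],[.5812,.2056]])
M=2*(P[1:]-P[0]); b=(P[1:]**2).sum(1)-(P[0]**2).sum(); c=np.linalg.solve(M,b); print(c,np.hypot(*(P[0]-c)))
for A in (c,np.array([.597,.106])):
    for p in P: print(np.rad2deg(np.arctan2(*(p-A)[::-1]))%360)
A=np.array([.5965,.1055]); r=.103
t=[(*(A+r*np.array([np.cos(np.deg2rad(a)),np.sin(np.deg2rad(a))])),.1275,a) for a in np.linspace(98.1,158.1,13)]
rows(t+[t[-1]]*2,1)
E
```

```text
[0.59595335 0.10209582] 0.10455035722675458
233.45607178196138
172.08101894921293
98.11222127069144
234.240961637107
174.26771418790486
99.01397834053347
[[1.8, 0.8, -1.1, -0.7, 0.6, -4.3, 1],
[0.7, -8.1, -1.0, -0.7, 0.6, -9.3, 1],
[-1.1, -16.9, -0.9, -0.7, 0.5, -14.3, 1],
[-3.7, -25.5, -0.7, -0.7, 0.5, -19.3, 1],
[-7.1, -33.9, -0.6, -0.8, 0.5, -24.3, 1],
[-11.1, -41.9, -0.5, -0.8, 0.4, -29.3, 1],
[-15.9, -49.5, -0.4, -0.8, 0.4, -34.3, 1],
[-21.2, -56.7, -0.2, -0.8, 0.4, -39.3, 1],
[-27.2, -63.4, -0.1, -0.8, 0.3, -44.3, 1],
[-33.8, -69.6, 0.1, -0.9, 0.3, -49.3, 1],
[-40.8, -75.1, 0.2, -0.9, 0.3, -54.3, 1],
[-48.4, -80.1, 0.3, -0.9, 0.2, -59.3, 1],
[-56.3, -84.3, 0.5, -0.9, 0.2, -64.3, 1],
[-56.3, -84.3, 0.5, -0.9, 0.2, -64.3, 1],
[-56.3, -84.3, 0.5, -0.9, 0.2, -64.3, 1]]
```

jog_arm(moves=[[[2, 1, -1, -0.7, 0.5, -4.3, 1], [1, -8, -1, -0.7, 0.5, -9.3, 1], [-1, -17, -1, -0.7, 0.5, -14.3, 1], [-4, -25.5, -0.7, -0.7, 0.5, -19.3, 1], [-7, -34, -0.6, -0.8, 0.5, -24.3, 1], [-11, -42, -0.5, -0.8, 0.4, -29.3, 1], [-16, -49.5, -0.4, -0.8, 0.4, -34.3, 1], [-21, -56.5, 0, -0.8, 0.4, -39.3, 1], [-27, -63.5, 0, -0.8, 0.3, -44.3, 1], [-34, -69.5, 0, -0.9, 0.3, -49.3, 1], [-41, -75, 0, -0.9, 0.3, -54.3, 1], [-48.5, -80, 0.3, -0.9, 0.2, -59.3, 1], [-56.5, -84.5, 0.5, -0.9, 0.2, -64.3, 1], [-56.5, -84.5, 0.5, -0.9, 0.2, -64.3, 1], [-56.5, -84.5, 0.5, -0.9, 0.2, -64.3, 1]]])

```text
clock: 9.9
tool_pos: [0.4995, 0.143, 0.1274]
ee_rot: [-3.14, -0.002, 2.758]
contact_force: [-4.8, -2.1, 5.4]
width: 0.0142
```

```bash
python3 - <<'E'
from h import *
c=cur();print(c); s=env.state(); print(s['width'],s['contact_force'],s['moment'])
for A in ([.596,.1021],[.597,.105]):
  d=np.array(c[:2])-A; print(np.rad2deg(np.arctan2(d[1],d[0])))
E
```

```text
(np.float64(0.49945022966438474), np.float64(0.14297115664452237), np.float64(0.12735633362794999), 158.03041275856722)
0.014234965471176647 [-4.82021696 -2.14003355  5.39870289] [-0.36815461  0.62143517 -0.2411582 ]
157.0562347582215
158.73157120087333
```

jog_arm(moves=[[[0, 0, 0, 0, 0, 0, 0], [0, 0, 0, 0, 0, 0, -1], [0, 0, 0, 0, 0, 0, -1], [0, 0, 0, 0, 0, 0, -1], [0, 0, 0, 0, 0, 0, -1], [0, 0, -30, 0, 0, 0, -1], [0, 0, -70, 0, 0, 0, -1], [0, 0, -110, 0, 0, 0, -1], [0, 0, -150, 0, 0, 0, -1], [0, 0, -180, 0, 0, 0, -1], [0, 0, -180, 0, 0, 0, -1]]])

```text
clock: 11.0
tool_pos: [0.5028, 0.1436, 0.3122]
ee_rot: [3.138, 0.006, 2.758]
contact_force: [-0.5, 0.3, 0.7]
width: 0.0854
```

```bash
python3 - <<'E'
from h import *
c=cur();print(c); s=env.state(); print(s['width'],s['contact_force'],s['joint_pos'].round(2))
save('wrist','w5'); save('side','d5')
E
```

```text
(np.float64(0.5027894619198232), np.float64(0.1436351244821929), np.float64(0.3122295730746109), 158.03690013188782)
0.08540589679033771 [-0.48164729  0.32452101  0.7062714 ] [ 0.15  0.18  1.56 -0.    1.4  -1.04]
```

View pics/w5.png

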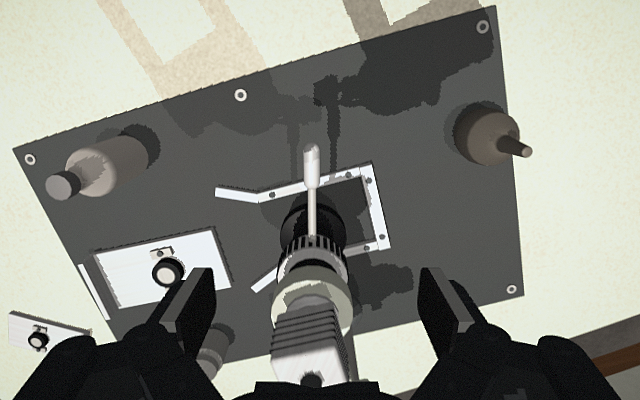

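```bash
python3 - <<'E'
from h import *
a=cv2.imread('pics/w5.png'); cv2.imwrite('pics/w5b.png',cv2.resize(a[130:310,205:405],None,fx=4,fy=3.33,interpolation=cv2.INTER_CUBIC))
cv2.imwrite('pics/w5a.png',cv2.resize(a[210:330,70:240],None,fx=4.7,fy=4.7,interpolation=cv2.INTER_CUBIC))
E
```

```text
(no output)
```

View pics/w5b.png

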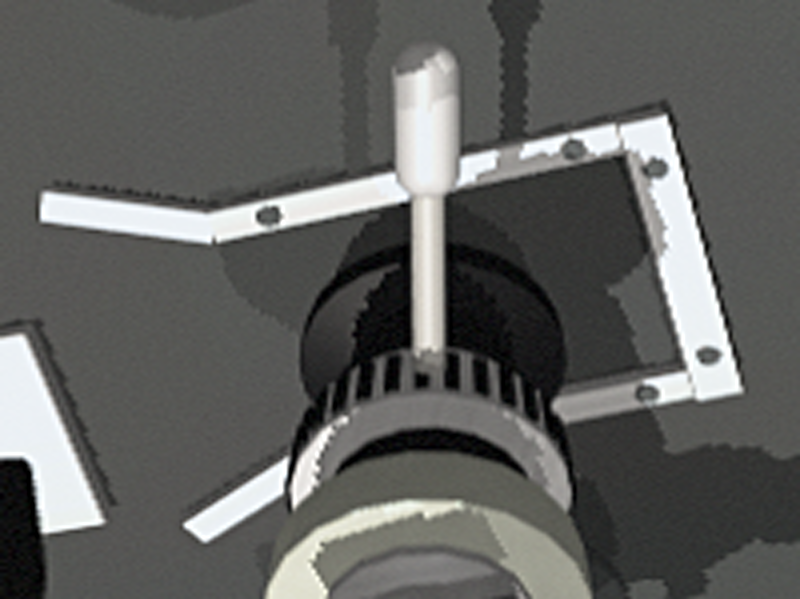

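View pics/w5a.png

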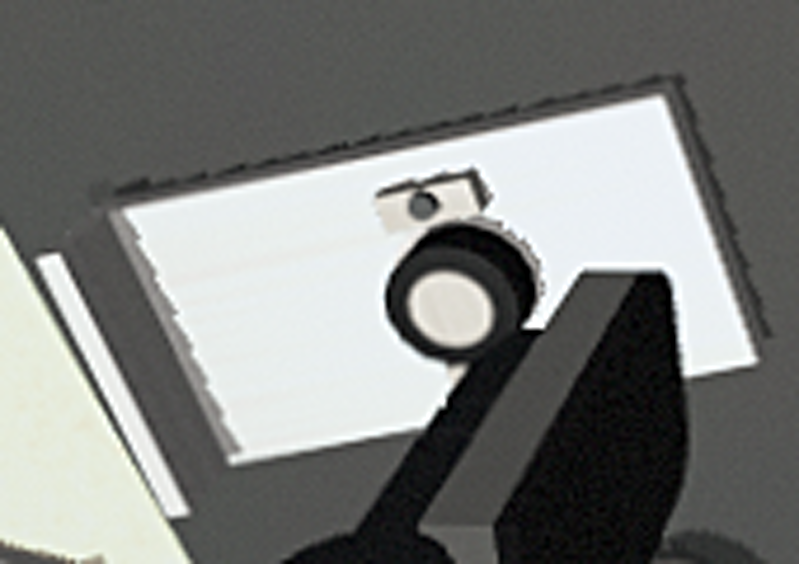

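```bash
python3 - <<'E'
from h import *
f=load('w5'); A=np.array([.597,.105]); yw=np.deg2rad(-6.9); X=np.array([np.cos(yw),np.sin(yw)]);Y=np.array([-X[1],X[0]])
def q(n,u,v,z):
    p=pix(f,u,v,z); d=p[:2]-A; print(n,p.round(4),'lens frame',(d@X).round(4),(d@Y).round(4),'zmap z',pix(f,u,v)[2].round(4)); return p
b=lambda n,x,y,z:q(n,205+x/4,130+y/3.33,z)
a=lambda n,x,y,z:q(n,70+x/4.7,210+y/4.7,z)
t=b('tip',427,50,.143);r=b('root',428,350,.143);d=t-r;print('lever',np.rad2deg(np.arctan2(d[1],d[0])))
b('mouthL in',214,243,.022);b('mouthL out',212,212,.022);b('flareL out',40,192,.022);b('flareL in',40,220,.022);b('stop in L',628,152,.022);b('stop in R',690,372,.022);b('stop out L',668,117,.026);b('stop out R',742,392,.026);b('flareR',183,523,.022);b('flareR in',205,543,.022)
b('railL out by stop',615,125,.022)
fl=a('car FL',665,93,.024);fr=a('car FR',758,362,.024);rl=a('flange RL',38,258,.048);rr=a('flange RR',165,517,.048);a('flange fL',60,252,.048);a('flange fR',190,513,.048);a('spec',450,310,.038)
for p,s in((fr,fl),(rr,rl)): d=s-p;print(np.rad2deg(np.arctan2(d[1],d[0])),np.hypot(*d[:2]))
m=(fl+fr)/2;n=(rl+rr)/2;d=m-n;print('carrier ang',np.rad2deg(np.arctan2(d[1],d[0])),np.hypot(*d[:2]),((m+n)/2).round(4))
E
```

```text
tip [0.4788 0.1495 0.143 ] lens frame -0.1227 0.03 zmap z 0.1482
root [0.5589 0.1171 0.143 ] lens frame -0.0393 0.0074 zmap z 0.1473
lever 157.97284701531697
mouthL in [0.5432 0.0482 0.022 ] lens frame -0.0466 -0.0629 zmap z 0.0213
mouthL out [0.5315 0.0529 0.022 ] lens frame -0.0587 -0.0596 zmap z 0.017
flareL out [0.5038 0.0057 0.022 ] lens frame -0.0806 -0.1098 zmap z 0.0128
flareL in [5.138e-01 5.000e-04 2.200e-02] lens frame -0.07 -0.1137 zmap z 0.0217
stop in L [0.5587 0.1835 0.022 ] lens frame -0.0475 0.0733 zmap z 0.026
stop in R [0.6526 0.1721 0.022 ] lens frame 0.0471 0.0733 zmap z 0.0244
stop out L [0.5494 0.1993 0.026 ] lens frame -0.0585 0.0879 zmap z 0.0109
stop out R [0.6655 0.1854 0.026 ] lens frame 0.0583 0.0881 zmap z 0.026
flareR [ 0.6528 -0.0151  0.022 ] lens frame 0.0699 -0.1125 zmap z 0.0124
flareR in [ 0.6646 -0.0122  0.022 ] lens frame 0.0812 -0.1082 zmap z 0.0099
railL out by stop [0.5473 0.1832 0.022 ] lens frame -0.0587 0.0717 zmap z 0.0187
car FL [ 0.5535 -0.0246  0.024 ] lens frame -0.0276 -0.1339 zmap z 0.0184
car FR [ 0.6416 -0.0396  0.024 ] lens frame 0.0617 -0.1381 zmap z 0.0111
flange RL [ 0.5255 -0.2014  0.048 ] lens frame -0.0342 -0.3128 zmap z 0.0464
flange RR [ 0.6129 -0.2168  0.048 ] lens frame 0.0544 -0.3175 zmap z 0.0117
flange fL [ 0.5262 -0.1944  0.048 ] lens frame -0.0343 -0.3057 zmap z 0.0464
flange fR [ 0.6144 -0.2088  0.048 ] lens frame 0.055 -0.3094 zmap z 0.0105
spec [ 0.5866 -0.1072  0.038 ] lens frame 0.0151 -0.2119 zmap z 0.0369
170.35364332922137 0.08940826076367529
170.0464812031684 0.08876996893194274
carrier ang 80.89398571262889 0.17931012486683442 [ 0.5834 -0.1206  0.036 ]
```

```bash
python3 - <<'E'
from h import *
c=cur()
rows(line(c,(.5,0,.32,165),4)+line((.5,0,.32,165),(.5843,-.2079,.25,170.5),6,1)+line((.5843,-.2079,.25,170.5),(.5843,-.2079,.06,170.5),5,3),-1)
E
```

```text
[[-13.3, -33.2, -3.0, -0.0, -0.0, -1.7, -1],
[-26.7, -66.4, -6.1, -0.0, -0.0, -3.5, -1],
[-40.0, -99.7, -9.1, -0.0, -0.0, -5.2, -1],
[-53.4, -132.9, -12.1, -0.0, -0.0, -7.0, -1],
[-79.4, -159.7, -0.5, -0.0, -0.0, -7.9, -1],
[-105.4, -186.6, 11.2, -0.0, -0.0, -8.8, -1],
[-131.4, -213.5, 22.9, -0.0, -0.0, -9.7, -1],
[-157.4, -240.4, 34.5, -0.0, -0.0, -10.6, -1],
[-183.4, -267.2, 46.2, -0.0, -0.0, -11.5, -1],
[-209.4, -294.1, 57.9, -0.0, -0.0, -12.5, -1],
[-209.4, -294.1, 57.9, -0.0, -0.0, -12.5, -1],
[-209.4, -294.1, 95.9, -0.0, -0.0, -12.5, -1],
[-209.4, -294.0, 133.9, -0.0, -0.0, -12.5, -1],
[-209.5, -294.0, 171.9, -0.0, -0.0, -12.5, -1],
[-209.5, -294.0, 209.9, -0.0, -0.0, -12.5, -1],
[-209.5, -293.9, 247.9, -0.0, -0.0, -12.5, -1],
[-209.5, -293.9, 247.9, -0.0, -0.0, -12.5, -1],
[-209.5, -293.9, 247.9, -0.0, -0.0, -12.5, -1],
[-209.5, -293.9, 247.9, -0.0, -0.0, -12.5, -1]]
```

jog_arm(moves=[[[-13, -33, -3, 0, 0, -2, -1], [-27, -66, -6, 0, 0, -3.5, -1], [-40, -100, -9, 0, 0, -5, -1], [-53, -133, -12, 0, 0, -7, -1], [-79, -160, -1, 0, 0, -8, -1], [-105, -187, 11, 0, 0, -9, -1], [-131, -214, 23, 0, 0, -10, -1], [-157, -240, 35, 0, 0, -11, -1], [-183, -267, 46, 0, 0, -12, -1], [-209.5, -294, 58, 0, 0, -12.5, -1], [-209.5, -294, 58, 0, 0, -12.5, -1], [-209.5, -294, 96, 0, 0, -12.5, -1], [-209.5, -294, 134, 0, 0, -12.5, -1], [-209.5, -294, 172, 0, 0, -12.5, -1], [-209.5, -294, 210, 0, 0, -12.5, -1], [-209.5, -294, 235, 0, 0, -12.5, -1], [-209.5, -294, 248, 0, 0, -12.5, -1], [-209.5, -294, 248, 0, 0, -12.5, -1], [-209.5, -294, 248, 0, 0, -12.5, -1]]])

```text
clock: 13.0
tool_pos: [0.5845, -0.2078, 0.0603]
ee_rot: [-3.141, -0.001, 2.977]
contact_force: [0.9, -0.3, 1.2]
width: 0.0855
```

```bash
python3 - <<'E'
from h import *
c=cur();print(c); s=env.state(); print(s['width'],s['contact_force'],s['joint_pos'].round(2))
save('wrist','w6'); save('side','d6')
E
```

```text
(np.float64(0.5845073401551131), np.float64(-0.20780982226474962), np.float64(0.0603142947238629), 170.5428510883376)
0.08549767599090459 [ 0.86728678 -0.26691285  1.18141607] [-0.45  0.58  1.63 -0.    0.94 -1.86]
```

View pics/w6.png

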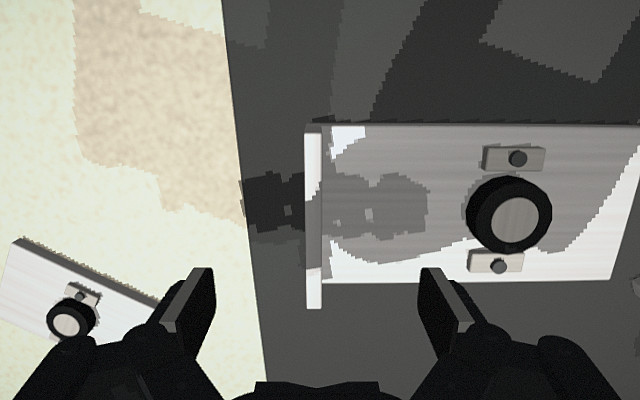

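View pics/d6.png

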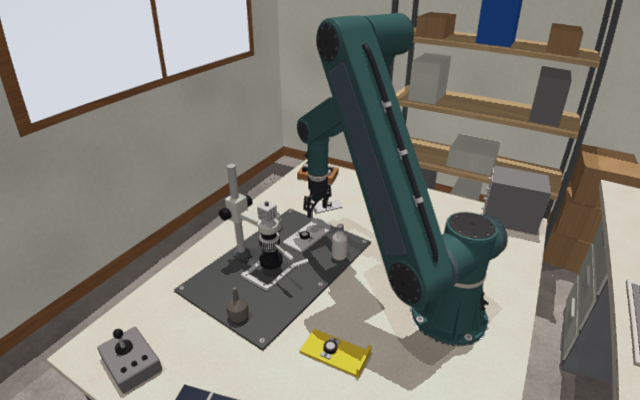

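jog_arm(moves=[[[0, 0, 10, 0, 0, 0, -1], [0, 0, 20, 0, 0, 0, -1], [0, 0, 27, 0, 0, 0, -0.5], [0, 0, 27, 0, 0, 0, 0.5], [0, 0, 27, 0, 0, 0, 1], [0, 0, 27, 0, 0, 0, 1], [0, 0, 27, 0, 0, 0, 1], [0, 0, 27, 0, 0, 0, 1], [0, 0, 27, 0, 0, 0, 1], [0, 0, 27, 0, 0, 0, 1], [0, 0, 27, 0, 0, 0, 1]]], squeeze=40)

```text
clock: 14.2
tool_pos: [0.5857, -0.2086, 0.0349]
ee_rot: [-3.14, 0.002, 2.977]
contact_force: [-0.2, -0.1, 5.2]
width: 0.0068
```

```bash
python3 - <<'E'
from h import *
c=cur();print(c); s=env.state(); print(s['width'],s['contact_force'],s['moment'])
f=save('wrist','w7')
a=cv2.imread('pics/w7.png');cv2.imwrite('pics/w7a.png',a)
E
```

```text
(np.float64(0.5857339925650916), np.float64(-0.2085593491423639), np.float64(0.03486694312067734), 170.54324834404756)
0.006808123198592042 [-0.19006044 -0.09915068  5.16749646] [0.00126482 0.10044526 0.13593781]
```

View pics/w7.png

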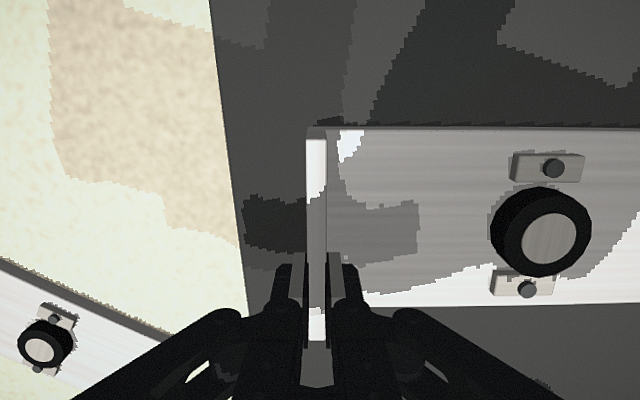

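```bash
python3 - <<'E'
from h import *
f=load('w7'); c=cur(); p=np.array(c[:2]); yw=np.deg2rad(c[3]-180); X=np.array([np.cos(yw),np.sin(yw)]);Y=np.array([-X[1],X[0]])
for u,v,z in [(307,139,.048),(325,139,.048),(309,341,.048),(325,341,.048),(600,130,.024),(600,303,.024),(350,130,.024),(545,231,.038)]:
    q=pix(f,u,v,z)[:2]-p; print(u,v,(q@X).round(4),(q@Y).round(4), pix(f,u,v)[2].round(4))
a=cv2.imread('pics/w7.png');cv2.imwrite('pics/w7a.png',cv2.resize(a[110:360,280:640],None,fx=2.2,fy=2.2))
E
```

```text
307 139 -0.0609 -0.0034 0.1766
325 139 -0.0609 0.003 0.0467
309 341 0.0285 -0.0033 0.0112
325 341 0.0285 0.0038 0.0107
600 130 -0.0617 0.1233 0.0211
600 303 0.0272 0.1473 0.0228
350 130 -0.0608 0.0141 0.0222
545 231 -0.0202 0.0983 0.0378
```

View pics/w7a.png

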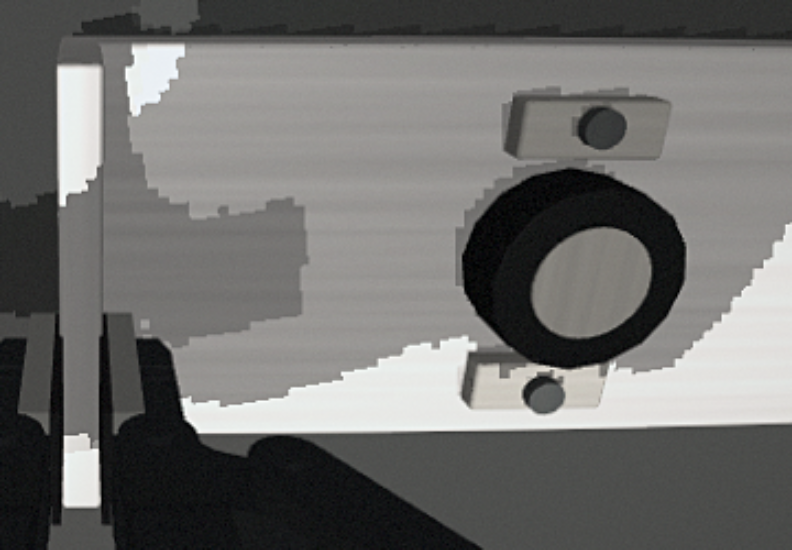

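```bash
python3 - <<'E'
from h import *
A=np.array([.597,.105]); yw=np.deg2rad(-6.9); X=np.array([np.cos(yw),np.sin(yw)]);Y=np.array([-X[1],X[0]])
c=cur(); d=np.array(c[:2])-A; print(d@X,d@Y)
P=lambda x,y:(*(A+x*X+y*Y),c[2],172.8)
y0=d@Y
rows(line(c,P(.0165,y0+.008),4,1)+line(P(.0165,y0+.008),P(.0165,-.19),7,2),1)
E
```

```text
0.026504820269609423 -0.31263255561122555
[[2.6, 1.9, -0.0, -0.1, 0.1, -0.6, 1],
[5.2, 3.8, -0.0, -0.1, 0.1, -1.1, 1],
[7.8, 5.7, -0.0, -0.1, 0.1, -1.7, 1],
[10.4, 7.5, -0.0, -0.1, 0.1, -2.3, 1],
[10.4, 7.5, -0.0, -0.1, 0.1, -2.3, 1],
[11.1, 23.9, -0.1, -0.1, 0.1, -2.3, 1],
[11.8, 40.3, -0.1, -0.1, 0.1, -2.3, 1],
[12.5, 56.6, -0.1, -0.1, 0.1, -2.3, 1],
[13.3, 73.0, -0.1, -0.1, 0.1, -2.3, 1],
[14.0, 89.3, -0.2, -0.1, 0.1, -2.3, 1],
[14.7, 105.7, -0.2, -0.1, 0.1, -2.3, 1],
[15.5, 122.1, -0.2, -0.1, 0.1, -2.3, 1],
[15.5, 122.1, -0.2, -0.1, 0.1, -2.3, 1],
[15.5, 122.1, -0.2, -0.1, 0.1, -2.3, 1]]
```

jog_arm(moves=[[[2.6, 2, 0, 0, 0, -0.6, 1], [5.2, 4, 0, 0, 0, -1.1, 1], [7.8, 6, 0, 0, 0, -1.7, 1], [10.4, 7.5, 0, 0, 0, -2.3, 1], [10.4, 7.5, 0, 0, 0, -2.3, 1], [11, 24, 0, 0, 0, -2.3, 1], [11.8, 40, 0, 0, 0, -2.3, 1], [12.5, 56, 0, 0, 0, -2.3, 1], [13.3, 70, 0, 0, 0, -2.3, 1], [13.3, 70, 0, 0, 0, -2.3, 1]]])

```text
clock: 15.25
tool_pos: [0.5842, -0.134, 0.0348]
ee_rot: [3.141, 0.002, 3.018]
contact_force: [0.6, 4.6, 6.1]
width: 0.0069
```

```bash
python3 - <<'E'
from h import *
A=np.array([.597,.105]); yw=np.deg2rad(-6.9); X=np.array([np.cos(yw),np.sin(yw)]);Y=np.array([-X[1],X[0]])
c=cur();print(c); s=env.state(); print(s['width'],s['contact_force'],s['moment']); d=np.array(c[:2])-A; print(d@X,d@Y)
f=save('wrist','w8')
E
```

```text
(np.float64(0.5841657461243797), np.float64(-0.13398165306652227), np.float64(0.03484370496604393), 172.9324654290276)
0.006859882239654887 [0.62441451 4.64232394 6.1207582 ] [ 0.71967481 -0.08760795 -0.03725757]
0.01596920057568182 -0.2387926573576439
```

View pics/w8.png

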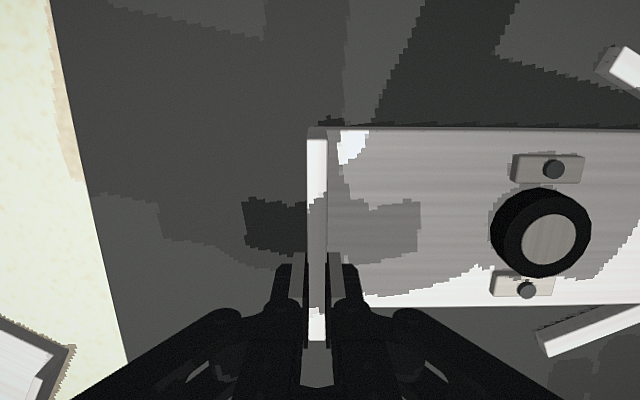

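jog_arm(moves=[[[0, 10, 0, 0, 0, 0, 1], [0, 20, 0, 0, 0, 0, 1], [0, 30, 0, 0, 0, 0, 1], [0, 40, 0, 0, 0, 0, 1], [0, 50, 0, 0, 0, 0, 1], [0, 50, 0, 0, 0, 0, 1]]])

```text
clock: 15.9
tool_pos: [0.5904, -0.0827, 0.0349]
ee_rot: [3.139, 0.001, 3.018]
contact_force: [0.4, 3.3, 4.4]
width: 0.0068
```

```bash
cat > chk.py <<'E'
from h import *
A=np.array([.597,.105]); yw=np.deg2rad(-6.9); X=np.array([np.cos(yw),np.sin(yw)]);Y=np.array([-X[1],X[0]])
c=cur();print(c); s=env.state(); print(s['width'],'F tool-plate x,y:',s['contact_force'][:2]@X,s['contact_force'][:2]@Y,s['contact_force'][2],s['moment']); d=np.array(c[:2])-A; print(d@X,d@Y)
E
python3 chk.py
```

```text
(np.float64(0.5903547873724343), np.float64(-0.08267060118220897), np.float64(0.03487001961331235), 172.9377638272092)
0.006843038577555662 F tool-plate x,y: 0.04534638255259617 3.280505351540533 4.424769764311651 [ 0.60577277 -0.11117286 -0.04774016]
0.01594906914353028 -0.18710970202641064
```

jog_arm(moves=[[[0, 10, 0, 0, 0, 0, 1], [0, 20, 0, 0, 0, 0, 1], [0, 30, 0, 0, 0, 0, 1], [0, 40, 0, 0, 0, 0, 1], [0, 50, 0, 0, 0, 0, 1], [0, 60, 0, 0, 0, 0, 1], [0, 70, 0, 0, 0, 0, 1], [0, 70, 0, 0, 0, 0, 1]]])

```text
clock: 16.7
tool_pos: [0.5989, -0.011, 0.0349]
ee_rot: [3.138, 0.001, 3.019]
contact_force: [0.1, 3.2, 2.1]
width: 0.007
```

```bash
python3 chk.py; python3 -c "
from h import *
save('side','d9');save('wrist','w9')
a=cv2.imread('pics/d9.png')[150:350,170:390]; cv2.imwrite('pics/d9c.png',cv2.resize(a,None,fx=3,fy=3,interpolation=cv2.INTER_CUBIC))"
```

```text
(np.float64(0.5989101273419614), np.float64(-0.01102173368997699), np.float64(0.03489604081564626), 172.97023074334092)
0.00697155970740204 F tool-plate x,y: -0.24935867523276764 3.181527425239295 2.148758266113742 [ 0.38442837 -0.04986175 -0.07593404]
0.015834777264381455 -0.11495195128347269
```

View pics/d9c.png

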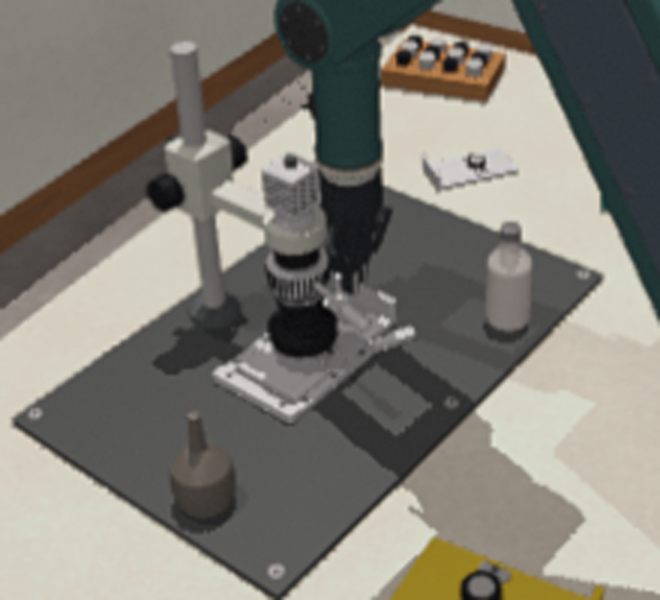

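View pics/w9.png

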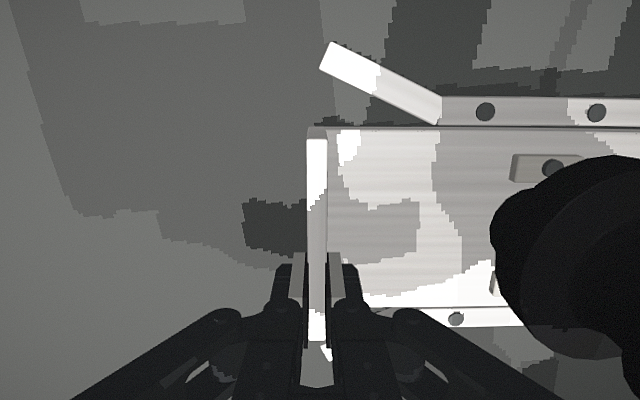

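Straight between the rails; about 12 mm remain. Creeping home.

jog_arm(moves=[[[0, 3, 0, 0, 0, 0, 1], [0, 6, 0, 0, 0, 0, 1], [0, 9, 0, 0, 0, 0, 1], [0, 11, 0, 0, 0, 0, 1], [0, 13, 0, 0, 0, 0, 1], [0, 13, 0, 0, 0, 0, 1]]])

```text
clock: 17.4
tool_pos: [0.601, -0.0, 0.0349]
ee_rot: [3.14, 0.002, 3.019]
contact_force: [0.8, -5.8, 0.9]
width: 0.0068
```

```bash
python3 chk.py
```

```text
(np.float64(0.6009839733115108), np.float64(-1.3731585666707335e-05), np.float64(0.03491611139028685), 173.0013210750782)
0.006791076254913177 F tool-plate x,y: 1.4483758941101823 -5.706705653827343 0.9339531640363188 [-1.14474557 -0.16261774  0.15209265]
0.016571136501985436 -0.10377453107543223
```

jog_arm(moves=[[[0, 2, 0, 0, 0, 0, 1], [0, 4, 0, 0, 0, 0, 1], [0, 4, 0, 0, 0, 0, 1]]])

```text
clock: 17.7
tool_pos: [0.6012, 0.0001, 0.0349]
ee_rot: [-3.137, 0.002, 3.022]
contact_force: [-2.6, -18.3, 1.2]
width: 0.007
```

```bash
python3 chk.py
```

```text
(np.float64(0.6012092457184767), np.float64(0.00010992745585574897), np.float64(0.034873173496388035), 173.1256560873159)
0.0070497635289229876 F tool-plate x,y: -0.3676144425761508 -18.523972874585347 1.1655437245498348 [-3.00801212  0.35624106  0.03928999]
0.01677992133159312 -0.10362470413921529
```

jog_arm(moves=[[[0, -0.5, 0, 0, 0, 0, 1], [0, -0.5, 0, 0, 0, 0, 0.5], [0, -0.5, 0, 0, 0, 0, 0.3], [0, -0.5, 0, 0, 0, 0, 0.3], [0, -0.5, 0, 0, 0, 0, 0.3], [0, -0.5, 0, 0, 0, 0, 0.3], [0, -0.5, -10, 0, 0, 0, 0.3], [0, -0.5, -30, 0, 0, 0, 0.3], [0, -1, -60, 0, 0, 0, 0.3], [0, -5, -100, 0, 0, 0, 0.3], [0, -30, -140, 0, 0, 0, 0.3], [0, -60, -180, 0, 0, 0, 0.3], [0, -100, -220, 0, 0, 0, 0.3], [0, -130, -260, 0, 0, 0, 0.3], [0, -130, -290, 0, 0, 0, 0.3], [0, -130, -300, 0, 0, 0, 0.3], [0, -130, -300, 0, 0, 0, 0.3]]])

```text
clock: 19.4
tool_pos: [0.586, -0.1279, 0.338]
ee_rot: [-3.137, 0.007, 3.021]
contact_force: [0.3, 0.2, -1.2]
width: 0.0301
```

```bash
python3 chk.py; python3 -c "
from h import *
save('side','d10');save('wrist','w10');save('scene','s10')
a=cv2.imread('pics/d10.png')[150:350,170:390]; cv2.imwrite('pics/d10c.png',cv2.resize(a,None,fx=3,fy=3,interpolation=cv2.INTER_CUBIC))"
```

```text
(np.float64(0.5859815155788144), np.float64(-0.12794088644216053), np.float64(0.33795432555346766), 173.10053794447944)
0.030112071914651466 F tool-plate x,y: 0.2394960348917799 0.1912833786357155 -1.1982867875461916 [-0.00359878 -0.01693584 -0.01785356]
0.01704610042643447 -0.23257750113811815
```

View pics/w10.png

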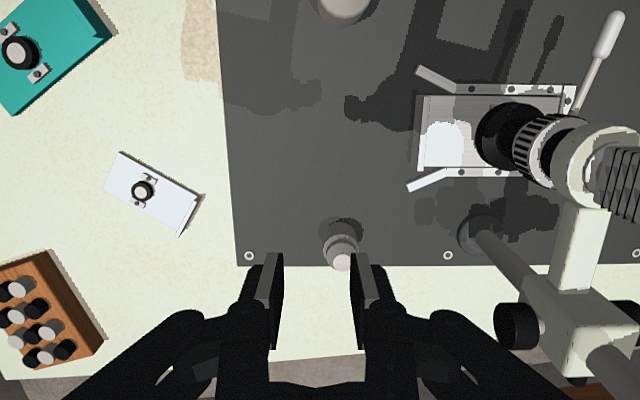

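View pics/d10c.png

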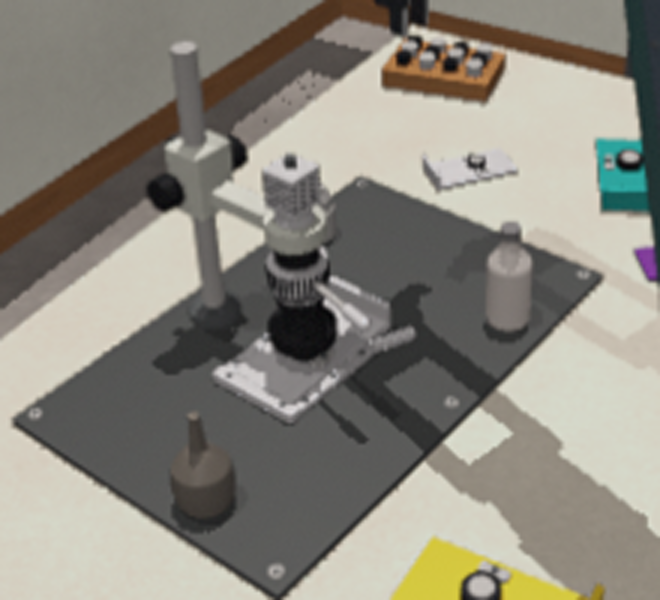

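```bash
python3 - <<'E'
from h import *
a=cv2.imread('pics/w10.png'); cv2.imwrite('pics/w10a.png',cv2.resize(a[0:200,400:640],None,fx=3.3,fy=3,interpolation=cv2.INTER_CUBIC))
a=cv2.imread('pics/s10.png'); cv2.imwrite('pics/s10a.png',cv2.resize(a[240:350,260:400],None,fx=5.6,fy=5.4,interpolation=cv2.INTER_CUBIC))
E
```

```text
(no output)
```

View pics/w10a.png

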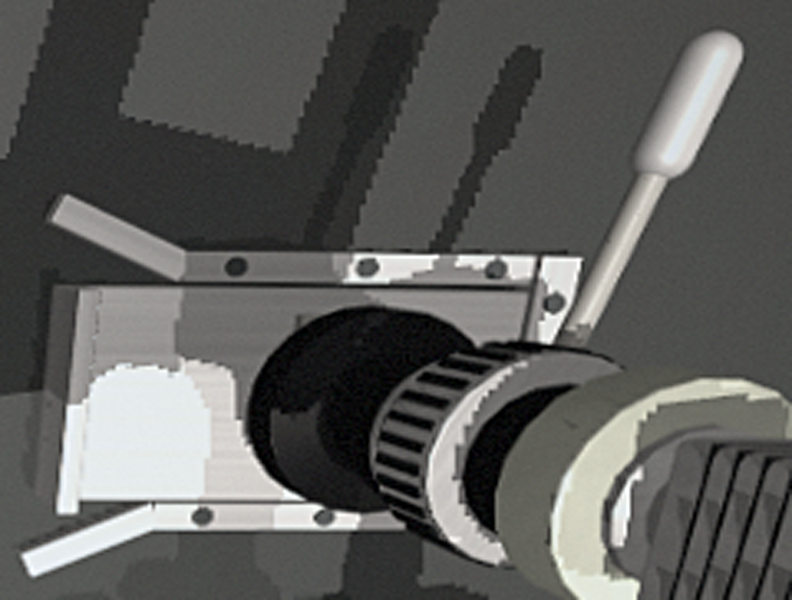

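View pics/s10a.png

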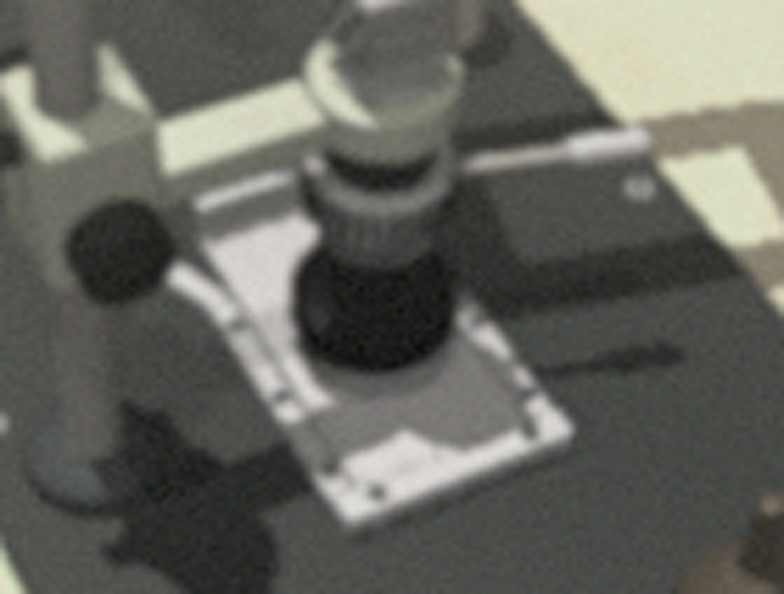

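```bash
python3 - <<'E'
from h import *
f=load('w10'); A=np.array([.597,.105]); yw=np.deg2rad(-6.9); X=np.array([np.cos(yw),np.sin(yw)]);Y=np.array([-X[1],X[0]])
def q(n,x,y,z):
    p=pix(f,400+x/3.3,y/3,z); d=p[:2]-A; print(n,p.round(4),'lens',(d@X).round(4),(d@Y).round(4)); return p
t=q('tip',725,38,.143);r=q('root',578,335,.143);d=t-r;print('lever',np.rad2deg(np.arctan2(d[1],d[0])))
q('flange rear near',58,512,.048);q('flange front near',78,512,.048);q('flange far rear',67,290,.048);q('car FL',528,290,.024);q('stop face top L',538,262,.026);q('stop face mid',527,335,.026);q('carfront',522,335,.024);q('mouthL in',183,278,.022);q('mouthR in',152,505,.022)
for n in('w5','w10'):
    pass
E
```

```text
tip [0.4783 0.151  0.143 ] lens -0.1234 0.0314
root [0.5607 0.1178 0.143 ] lens -0.0376 0.0083
lever 158.0687666717266
flange rear near [ 0.6283 -0.0077  0.048 ] lens 0.0446 -0.1081
flange front near [ 6.292e-01 -2.000e-04  4.800e-02] lens 0.0446 -0.1006
flange far rear [ 0.5397 -0.0017  0.048 ] lens -0.0441 -0.1128
car FL [0.5605 0.1798 0.024 ] lens -0.0453 0.0699
stop face top L [0.5492 0.1814 0.026 ] lens -0.0566 0.0701
stop face mid [0.5787 0.1797 0.026 ] lens -0.0271 0.0719
carfront [0.5789 0.179  0.024 ] lens -0.0269 0.0713
mouthL in [0.5419 0.0488 0.022 ] lens -0.0479 -0.0624
mouthR in [0.6371 0.0364 0.022 ] lens 0.048 -0.0633
```

```bash
python3 -c "
from h import *
print(env.job_done())"
```

```text
the job is handed in; nothing more can be done
None
```

I zeroed the zoom ring, set it to click 4, pushed the carrier home, and handed the job in at about 19.5 s. `job_done()` reports no verdict.

- **Zoom:** I pinched the lever at click 9 and swung it to the low stop. A further push there met about 16 N with no travel. I then turned it up four clicks and let go. Two wrist pictures afterwards put the lever at 158.0° and 158.1°, against 158.1° expected for click 4.
- **Carrier:** I gripped it by the flange, straightened it and slid it between the rails until it stopped. A further push there met about 18 N with no travel. The last picture shows its front edge within about 1 mm of the end-stop face, lying straight between the rails.
- **Surroundings:** The gripper was clear with only about 1 N residual force reading. The bottle and blower look unmoved in the last side picture and the objective in the last wrist picture, though I did not re-measure them. I saw no sign of touching the lens, camera or stand.
- **Disagreement:** Image measurements of the lens axis differed by up to 3 mm along the rails. I therefore judged home by contact and by the carrier's position relative to the stop and rail mouth, and these agreed.

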